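# Put away the nested ring cutter set

### The job

Put the set of three steel ring cutters away on the round white stand on the black board: stand the smallest over the steel pin in the middle, then lower the medium one round it, then the largest round both, in that order, each standing flat on the stand. Last, take the aluminium cover by its black knob and set it over the nested rings so that it rests flat on the stand and does not stick out past its edge. Leave the timer, the odd ring by the blue scraper and the small pale-lidded pot where they are.

Things in the scene. Friction and masses are not known exactly. Their poses are not given: they have to be found in the camera images.
- stand: round white plastic stand, a fixed flat disc 112 mm across and 10 mm thick lying on the thin black board (board top 8 mm above the table). Origin: centre of its underside, z up. In the middle of its upper face (10 mm above the origin) a steel pin 10 mm across stands up 4 mm. It is somewhere else at every start.
- cutter_small: smallest ring cutter: plain steel ring open at both ends, standing on the table, 26 mm outer diameter, 22 mm inner, 35 mm tall, about 25 g. Origin: on its axis at the lower edge, z up along the axis. Grip across the outside.
- cutter_medium: medium ring cutter: steel ring open at both ends, 45 mm outer diameter, 41 mm inner, 35 mm tall, about 35 g. Origin: on its axis at the lower edge, z up along the axis. Grip across the outside.
- cutter_large: largest ring cutter: steel ring open at both ends, 66 mm outer diameter, 62 mm inner, 35 mm tall, about 50 g, off the black board like the other two (the odd ring by the blue scraper at the far right, out of reach behind, is fixed and no part of the set). Origin: on its axis at the lower edge, z up along the axis. Grip across the outside.
- cover: round aluminium cover, a cup with its mouth down, 88 mm outer diameter, 84 mm inner, 45 mm tall, 41 mm deep inside, about 160 g, standing on the table. On its closed top, in the middle, a black knob 24 mm high: a 14 mm neck 8 mm high, then a head 26 mm across from 55 to 67 mm above the origin, top at 69 mm. Origin: on its axis at the lower rim, z up.
- timer: green round kitchen timer with a pale twist grip, 62 mm across, 40 mm tall, standing among the cutters; a bystander to be left alone. Origin: centre of its underside. Beyond the work stand fixed 155 mm chocolate figures at the left (y over 0.5 m) and a melter at the right (y under -0.47 m).
- little_pot: lidded pot with a pale lid, 50 mm across, 50 mm tall, at the far edge of the black board; a bystander to be left alone. Origin: centre of its underside. Behind it tall fixed chocolate penguins (241 mm) stand in rows: beyond x = 0.64 m for y from 0.1 to 0.37 m, beyond x = 0.74 m elsewhere.
Things that resemble listed ones, but are neither listed nor needed, are in the scene too. Of the things shaped like the cover, the aluminium one is meant. What is shaped like the cutter_large but orange is not meant.

How it is judged:
On the way, in this order (a step that is already met when the one before it is completed fails the run):
1. the smallest ring stands flat on the stand over the pin, let go (horizontal distance between cutter_small and stand below 0.01 m and z of cutter_small in the frame of stand between 0.008 and 0.013 m and angle between cutter_small's own z axis and vertical below 0.06 rad and contact force between the fingers and cutter_small below 0.1 N), for 0.2 s.
2. the medium ring stands flat on the stand round the smallest, let go (horizontal distance between cutter_small and stand below 0.01 m and z of cutter_small in the frame of stand between 0.008 and 0.013 m and angle between each of cutter_small, cutter_medium's own z axis and vertical below 0.06 rad and horizontal distance between cutter_medium and stand below 0.015 m and z of cutter_medium in the frame of stand between 0.008 and 0.013 m and contact force between the fingers and cutter_medium below 0.1 N), for 0.2 s.
3. the largest ring stands flat on the stand round both, let go (horizontal distance between cutter_small and stand below 0.01 m and z of cutter_small in the frame of stand between 0.008 and 0.013 m and angle between each of cutter_small, cutter_medium, cutter_large's own z axis and vertical below 0.06 rad and horizontal distance between each of cutter_medium, cutter_large and stand below 0.015 m and z of cutter_medium in the frame of stand between 0.008 and 0.013 m and z of cutter_large in the frame of stand between 0.008 and 0.013 m and contact force between the fingers and cutter_large below 0.1 N), for 0.2 s.
4. the cover rests flat on the stand over the nested rings, let go (horizontal distance between cutter_small and stand below 0.01 m and z of cutter_small in the frame of stand between 0.008 and 0.013 m and angle between each of cutter_small, cutter_medium, cutter_large, cover's own z axis and vertical below 0.06 rad and horizontal distance between each of cutter_medium, cutter_large and stand below 0.015 m and z of cutter_medium in the frame of stand between 0.008 and 0.013 m and z of cutter_large in the frame of stand between 0.008 and 0.013 m and horizontal distance between cover and stand below 0.012 m and z of cover in the frame of stand between 0.008 and 0.013 m and contact force between the fingers and cover below 0.1 N), for 0.2 s.
At the end, for the whole second after the job is handed in: All three rings stand upright on the stand's upper face (within 3.4 degrees and 3 mm in height), the smallest within 10 mm of its centre and the medium and largest within 15 mm, and the cover rests flat on the stand over them within 12 mm of the centre; all let go and at rest (all of step 4 and linear speed of each of cutter_small, cutter_medium, cutter_large, cover below 0.02 m/s and contact force between the fingers and cutter_small below 0.1 N and contact force between the fingers and cutter_medium below 0.1 N and contact force between the fingers and cutter_large below 0.1 N); the robot touches nothing.
It fails at once if the timer is pushed more than 25 mm from its place (distance of timer from where it was at the start of the episode above 0.025 m).
It fails at once if the pale-lidded pot is pushed more than 25 mm from its place (distance of little_pot from where it was at the start of the episode above 0.025 m).
It also fails if it takes over 99 s, if anything falls off the work surface, if the arm or the gripper's body presses on something with over 40 N, if the wrist force passes 120 N, or if a joint passes its speed limit or range.

### The arm

A 6-joint arm with a two-finger parallel gripper is mounted at the origin on a cart in front of the work surface, level with it; the furniture and walls round the work are solid. World frame = base frame: x ahead of the robot, y to its left, z up, the work surface at z = 0. Lengths are in m, angles in rad, forces in N, time in s.
With the tool pointing down it reaches from about 0.35 to 0.775 m from the base axis. Payload 7.3 kg.
Tool frame: the origin (TCP) lies at the centre of the arm's flange, where the gripper is bolted on; the fingertips stand 178 mm ahead of it and the grasp point (between the pads) lies 159 mm ahead of it (tip_extent is the distance from the TCP to the fingertips, in m); z points along the fingers, y is the line along which they close (so a half turn about z gives the same grasp; the last joint's range is limited). The gripper opens to 92 mm and grips with 3 to 60 N. Pads are 19 mm wide; open, the fingers measure 130 mm over their backs; the gripper's body (75 mm by 190 mm) begins 47 mm behind the grasp point.
Start: joints at [-1.373, 0.342, 1.524, -0, 1.275, -0.146], TCP at [0.177, -0.494, 0.405] pointing down, gripper open.
Joint ranges: [-2.53, 2.53], [-0.77, 2.02], [0.04, 2.7], [-1, 4.14], [0.28, 2.66], [-3.11, 3.11]. Speed limits (rad/s): [2.57, 2.57, 3.14, 3.14, 3.14, 3.14].

### API

Orientations are given as [roll, pitch, yaw] about the fixed x, y, z axes, in that order (R = Rz(yaw) Ry(pitch) Rx(roll)).
In Python, from cell import * gives the robot as it stands.
- The arm moves only by the tool arm_command, never from a script. Its arguments are lists of equal length, an entry for each row: "xyz": the shift along the world's x, y, z in mm, a list of three; "spin": the turn about the world's z in degrees. In form: {"xyz": [[tx, ty, tz], ...], "spin": [spin, ...]}. A call has 1 to 20 rows; each row shifts and turns the commanded pose from where the row before left it; what a row does not reach is not made up. A row lasts 1/10 s, in which the tool goes at most 50 mm and 8.59 degrees, less where a joint would pass 70% of its speed; a pose out of reach is approached as far as the arm can. A call with a gripper value outside its range is refused whole. "jaw" is the opening, from -1 (shut) to 1 (fully open), set as the call begins (left out, the last holds). The fingers move at their own pace and stop on an object; "squeeze" is the grip in N (left out, the last holds). Time passes only in rows, so rows that do not move let the fingers close. It gives the time, the measured TCP pose, the force, the opening and the grip force at its end, in the units of the state.
- observe(): the state, without advancing time (a new reading comes with each control period).
- read_camera(name): name is "scene" or "top" or "wrist"; returns a dict with "img" (400x640x3 uint8, red, green, blue), "depth" (400x640 float32, m along the optical axis (not along the pixel's ray), 0 where there is no reading), "fx", "fy", "cx", "cy" (pixels), "world_from_camera" (4x4, takes a point from camera to world coordinates). Camera axes: x right, y up, looking along -z (the intrinsics and any distortion apply to the point x, -y, -z); pixel columns grow to the right and rows downward; lengths in m; the calibration is good to about 2 mm. A picture is of the moment at which its call begins.
- hand_in(): hands the job in; it is judged then, once.
The state is a dict: "time": time; "qpos": joint angles; "qvel": joint speeds; "joint_efforts": joint torques, N m; "tool_pos": TCP position; "tool_rot": TCP orientation; "contact_force": force on the tool from outside, world axes, zero at the start; "torque": the same for the moment, N m; "opening": finger opening in m; "grip_force": force on a finger pad.
Only numpy, scipy, OpenCV 4.12 (cv2) and the standard library are available. Lean on these libraries where they do the work, as an engineer would, in place of code of your own. Each camera call takes 0.05 s, during which the arm holds its last target. There are 200 camera calls.

## Working session

There is one attempt and no reset: what is moved stays moved. The work goes in short steps, Python scripts to look and compute and a tool call to move; the robot and the scene stay as the last step left them, time stands still between calls to the robot, and variables do not carry over. Pictures are saved under pics/ and viewed, at most 14 in all, crops included, and the job is handed in when it is done.

Besides the shell and the picture viewer there is one more tool, called after ">>>" as a command line: name --pt "numbers of a row" for each row, then --argument value for the rest. arm_command: Moves the arm, as the interface text tells. Its arguments: {"type":"object","properties":{"xyz":{"type":"array","items":{"type":"array","items":{"type":"number"}}},"spin":{"type":"array","items":{"type":"number"}},"jaw":{"type":"number"},"squeeze":{"type":"number"}},"required":["xyz","spin"]}

```bash
ls; mkdir -p pics; cat > h.py <<'E'
from cell import *
import numpy as np, cv2, pickle
def grab(n):
    c=read_camera(n); pickle.dump(c,open(f'{n}.pkl','wb')); return c
def cloud(c):
    d=c['depth'].astype(float); v,u=np.mgrid[:d.shape[0],:d.shape[1]]
    P=np.stack([(u-c['cx'])/c['fx']*d,-(v-c['cy'])/c['fy']*d,-d,np.ones_like(d)],-1)
    W=(P@np.array(c['world_from_camera']).T)[...,:3]; W[d<=0]=np.nan; return W
E
python3 - <<'E'
from h import *
for n in('scene','top'):
    c=grab(n); print(n,{k:(v if not hasattr(v,'shape') or v.size<20 else v.shape) for k,v in c.items()})
    cv2.imwrite(f'pics/{n}0.png',c['img'][...,::-1])
print(observe())
E
```

```text
pics
scene {'img': (400, 640, 3), 'depth': (400, 640), 'fx': 392.41665005788633, 'fy': 392.41665005788633, 'cx': 309.33552087110724, 'cy': 200.36585721874124, 'world_from_camera': array([[-0.79521775,  0.37090674, -0.47964249, -0.08386312],
       [-0.60632289, -0.48793829,  0.62792418,  0.80710968],
       [-0.00113462,  0.79015468,  0.61290644,  0.80912123],
       [ 0.        ,  0.        ,  0.        ,  1.        ]])}
top {'img': (400, 640, 3), 'depth': (400, 640), 'fx': 444.6171256185709, 'fy': 444.6171256185709, 'cx': 315.2337250206703, 'cy': 200.17489064647884, 'world_from_camera': array([[ 0.01303565,  0.99389993, -0.10951255,  0.34529109],
       [-0.99991012,  0.01330034,  0.00168686,  0.02862724],
       [ 0.00313312,  0.10948072,  0.99398398,  1.52580053],
       [ 0.        ,  0.        ,  0.        ,  1.        ]])}
{'time': 0.1, 'qpos': array([-1.37300564e+00,  3.42626132e-01,  1.52489464e+00, -1.91889512e-05,
        1.27537813e+00, -1.45964501e-01]), 'qvel': array([ 7.09629159e-04, -1.30828338e-03, -1.62777843e-03,  2.20378270e-03,
       -2.65190338e-04, -7.85324589e-06]), 'joint_efforts': array([ 1.67456783e-03, -4.32005739e+01, -2.44694030e+01,  7.18666962e-02,
        5.26275916e-02, -5.12166002e-05]), 'tool_pos': array([ 0.17695143, -0.49415896,  0.40413764]), 'tool_rot': array([-3.14029763e+00, -1.71833579e-04,  3.43760674e-01]), 'contact_force': array([ 0.38286159,  0.01052827, -0.77956909]), 'torque': array([-0.00738235,  0.01001249,  0.02655109]), 'grip_force': 0.0, 'opening': 0.0919986974493232}
```

View pics/scene0.png

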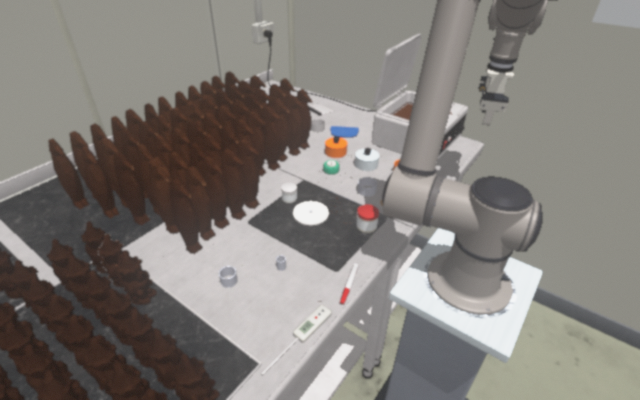

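View pics/top0.png

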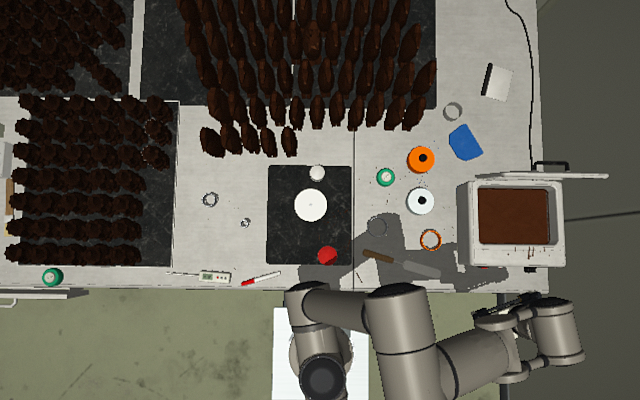

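Top view: stand (311,205), small ring (245,223), medium ring (210,200), pot (317,173), timer (386,177).

- **Cover-like:** aluminium (421,200) and orange (421,159). The aluminium one is meant.
- **Large-ring-like:** grey in shadow (377,227), orange (430,239), odd ring by the scraper (452,112). The grey one at (377,227) should be the one, being steel, off the board and in reach.

I'll confirm in a crop and measure.

```bash
python3 - <<'E'
from h import *
c=pickle.load(open('top.pkl','rb'))
im=c['img'][130:270,345:465,::-1]
cv2.imwrite('pics/crop.png',cv2.resize(np.clip(im*1.5,0,255).astype('uint8'),None,fx=4,fy=4,interpolation=cv2.INTER_CUBIC))
W=cloud(c)
z=W[...,2]
s=pickle.load(open('scene.pkl','rb'));S=cloud(s)
seeds=dict(stand=(311,205,.06),small=(245,223,.022),medium=(210,200,.032),large=(377,227,.045),cover=(421,200,.055),timer=(386,177,.04),pot=(317,173,.035),redpot=(327,255,.045),oring=(430,239,.045),ocov=(421,159,.055))
for n,(u,v,r) in seeds.items():
    p=np.nanmedian(W[v-3:v+4,u-3:u+4].reshape(-1,3),0)
    for nm,C in(('top',W),('scene',S)):
        q=C.reshape(-1,3); m=(np.hypot(*(q[:,:2]-p[:2]).T)<r)&(q[:,2]>.0+.004); q=q[m]
        if len(q)<5: print(n,nm,p,len(q));continue
        zt=np.percentile(q[:,2],95); t=q[abs(q[:,2]-zt)<.006]
        xy=t[:,:2].astype('float32'); (ctr,rad)=cv2.minEnclosingCircle(xy)
        print(n,nm,'seed',p.round(3),'ztop',zt.round(4),'med z',np.median(q[:,2]).round(4),'circ',np.round(ctr,4),round(rad*2,4),len(t))
E
```

```text
stand top seed [0.495 0.04  0.018] ztop 0.0233 med z 0.0176 circ [0.4947 0.0413] 0.1123 500
stand scene seed [0.495 0.04  0.018] ztop 0.0209 med z 0.0182 circ [0.4944 0.0417] 0.116 635
small top seed [0.431 0.265 0.004] ztop 0.0383 med z 0.0237 circ [0.428  0.2655] 0.0265 17
small scene seed [0.431 0.265 0.004] ztop 0.0366 med z 0.0242 circ [0.4284 0.2652] 0.0293 36
medium top seed [0.509 0.389 0.   ] ztop 0.0381 med z 0.0221 circ [0.5067 0.3868] 0.0459 37
medium scene seed [0.509 0.389 0.   ] ztop 0.0358 med z 0.0216 circ [0.5075 0.387 ] 0.0481 84
large top seed [ 0.424 -0.187  0.   ] ztop 0.0375 med z 0.0165 circ [ 0.4233 -0.1844] 0.0667 43
large scene seed [ 0.424 -0.187  0.   ] ztop 0.0361 med z 0.0218 circ [ 0.4249 -0.186 ] 0.0732 72
cover top seed [ 0.511 -0.323  0.068] ztop 0.068 med z 0.0449 circ [ 0.5104 -0.3263] 0.0278 47
cover scene seed [ 0.511 -0.323  0.068] ztop 0.0654 med z 0.0438 circ [ 0.5078 -0.3275] 0.0329 28
timer top seed [ 0.592 -0.214  0.034] ztop 0.0376 med z 0.0294 circ [ 0.5935 -0.2134] 0.0565 91
timer scene seed [ 0.592 -0.214  0.034] ztop 0.0362 med z 0.0274 circ [ 0.5921 -0.2111] 0.0596 67
pot top seed [0.598 0.021 0.058] ztop 0.0624 med z 0.0538 circ [0.6008 0.0203] 0.0502 118
pot scene seed [0.598 0.021 0.058] ztop 0.0596 med z 0.0353 circ [0.6031 0.022 ] 0.0531 117
redpot top seed [ 0.327 -0.014  0.07 ] ztop 0.0741 med z 0.0671 circ [ 0.325  -0.0155] 0.0632 231
redpot scene seed [ 0.327 -0.014  0.07 ] ztop 0.072 med z 0.0466 circ [ 0.3236 -0.0152] 0.0672 240
oring top seed [ 0.385 -0.369 -0.001] ztop 0.0377 med z 0.0198 circ [ 0.3802 -0.3645] 0.0673 49
oring scene seed [ 0.385 -0.369 -0.001] ztop 0.0377 med z 0.0285 circ [ 0.4026 -0.3609] 0.0478 11
ocov top seed [ 0.649 -0.326  0.063] ztop 0.0678 med z 0.0443 circ [ 0.6537 -0.3318] 0.0267 43
ocov scene seed [ 0.649 -0.326  0.063] ztop 0.0658 med z 0.0433 circ [ 0.6553 -0.332 ] 0.0314 32
```

View pics/crop.png

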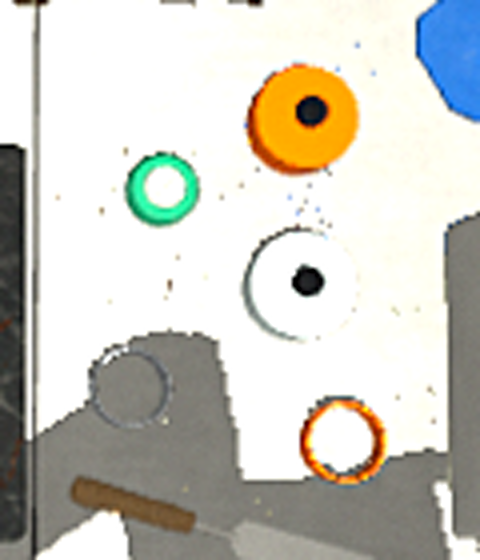

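The crop confirms it. The steel ring is at crop (130,386), the aluminium cover at (300,283), and the orange pair is not meant. Both views agree within about 2 mm, and heights and diameters match the text. Now moving over the small ring.

>>> arm_command --pt "22 34 0" --pt "22 34 0" --pt "22 34 0" --pt "22 34 0" --pt "22 34 0" --pt "22 34 0" --pt "22 34 0" --pt "22 34 0" --pt "22 34 0" --pt "22 34 0" --pt "3 42 -8" --pt "3 42 -8" --pt "3 42 -8" --pt "3 42 -8" --pt "3 42 -8" --pt "3 42 -8" --pt "3 42 -8" --pt "3 42 -8" --pt "3 42 -8" --pt "3 42 -8" --spin '[7, 7, 7, 7, 7, 7, 7, 7, 7, 7, 0, 0, 0, 0, 0, 0, 0, 0, 0, 0]' --jaw 1

```text
time: 2.1
tool_pos: [0.4267, 0.2675, 0.3241]
tool_rot: [-3.141, 0.0, 1.566]
contact_force: [0.7, 0.1, 0.7]
opening: 0.0918
grip_force: 0.0
```

```bash
python3 - <<'E'
from h import *
c=grab('wrist'); o=observe(); print(o['time'],o['tool_pos'],o['tool_rot'],np.array(c['world_from_camera']).round(3))
cv2.imwrite('pics/w1.png',c['img'][...,::-1])
W=cloud(c).reshape(-1,3); q=W[(np.hypot(W[:,0]-.428,W[:,1]-.2653)<.025)&(W[:,2]>.005)&(W[:,2]<.06)]
zt=np.percentile(q[:,2],95);t=q[abs(q[:,2]-zt)<.005]
print(zt,len(t),cv2.minEnclosingCircle(t[:,:2].astype('float32')))
E
```

```text
2.15 [0.42659386 0.27196571 0.32306138] [-3.14098494e+00 -2.75186592e-03  1.56743377e+00] [[ 1.     0.007  0.002  0.428]
 [-0.007  0.961  0.275  0.341]
 [ 0.    -0.275  0.961  0.303]
 [ 0.     0.     0.     1.   ]]
0.034433186462652254 337 ((0.42807045578956604, 0.26386910676956177), 0.01356161292642355)
```

View pics/w1.png

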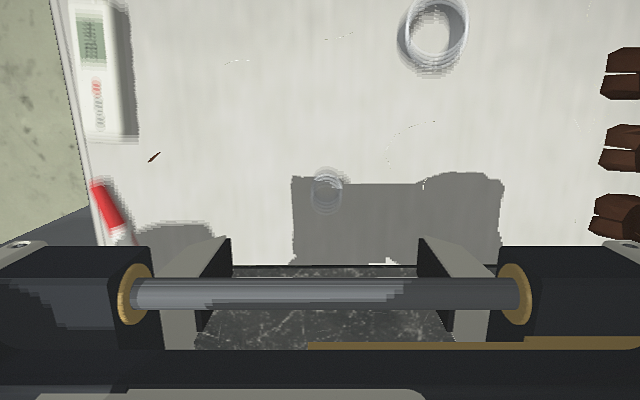

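The wrist view shows the small ring at (327,190) and the medium at (432,35), slightly blurred because the arm was still moving. I'll settle and remeasure.

>>> arm_command --pt "0 0 -15" --pt "0 0 -15" --pt "0 0 -10" --pt "0 0 0" --pt "0 0 0" --pt "0 0 0" --spin '[0, 0, 0, 0, 0, 0]'

```text
time: 2.75
tool_pos: [0.4273, 0.2657, 0.2854]
tool_rot: [3.14, -0.001, 1.565]
contact_force: [-0.5, 0.9, -0.0]
opening: 0.0916
grip_force: 0.0
```

```bash
cat >> h.py <<'E'
def circ(c,x,y,D,H,zb=0):
    """fit of the rim circle of known diameter D at top height zb+H near x,y"""
    from scipy.optimize import least_squares
    W=cloud(c).reshape(-1,3); q=W[(np.hypot(W[:,0]-x,W[:,1]-y)<D/2+.008)&(abs(W[:,2]-zb-H)<.006)]
    zt=np.median(q[:,2]); f=lambda p:np.hypot(q[:,0]-p[0],q[:,1]-p[1])-(D/2-.001)
    r=least_squares(f,[x,y],loss='soft_l1',f_scale=.001); return r.x.round(4),zt.round(4),len(q),'rms mm',(1e3*np.sqrt(np.mean(r.fun**2))).round(2)
E
python3 - <<'E'
from h import *
c=grab('wrist'); o=observe(); print(o['time'],o['tool_pos'],o['tool_rot'])
print('small',circ(c,.428,.265,.026,.035)); print('med',circ(c,.507,.387,.045,.035))
for n in('top','scene'):
    c=pickle.load(open(n+'.pkl','rb')); print(n,circ(c,.428,.265,.026,.035),circ(c,.507,.387,.045,.035),circ(c,.4235,-.185,.066,.035))
E
```

```text
2.8 [0.42724608 0.26566761 0.28547242] [ 3.14023129e+00 -5.65461598e-04  1.56519049e+00]
small (array([0.4283, 0.2643]), np.float64(0.0334), 463, 'rms mm', np.float64(0.8))
med (array([0.5072, 0.3851]), np.float64(0.0335), 894, 'rms mm', np.float64(0.82))
top (array([0.4276, 0.2655]), np.float64(0.0344), 20, 'rms mm', np.float64(0.71)) (array([0.5065, 0.3865]), np.float64(0.0349), 44, 'rms mm', np.float64(1.02)) (array([ 0.4232, -0.1842]), np.float64(0.035), 50, 'rms mm', np.float64(0.86))
scene (array([0.4275, 0.265 ]), np.float64(0.0341), 44, 'rms mm', np.float64(1.2)) (array([0.5065, 0.3869]), np.float64(0.0341), 86, 'rms mm', np.float64(1.18)) (array([ 0.4237, -0.1846]), np.float64(0.0339), 82, 'rms mm', np.float64(1.84))
```

>>> arm_command --pt "1 -1 -20" --pt "0 0 -20" --pt "0 0 -20" --pt "0 0 -20" --pt "0 0 -14" --pt "0 0 -6" --pt "0 0 0" --pt "0 0 0" --spin '[0, 0, 0, 0, 0, 0, 0, 0]'

```text
time: 3.6
tool_pos: [0.4283, 0.2648, 0.1855]
tool_rot: [3.14, -0.0, 1.565]
contact_force: [-0.5, -0.3, -0.1]
opening: 0.0926
grip_force: 0.0
```

>>> arm_command --pt "0 0 0" --pt "0 0 0" --pt "0 0 0" --pt "0 0 0" --pt "0 0 0" --pt "0 0 0" --pt "0 0 0" --pt "0 0 0" --pt "0 0 0" --pt "0 0 0" --spin '[0, 0, 0, 0, 0, 0, 0, 0, 0, 0]' --jaw -1 --squeeze 12

```text
time: 4.6
tool_pos: [0.428, 0.2647, 0.1847]
tool_rot: [3.142, 0.0, 1.566]
contact_force: [-0.4, -0.4, -0.7]
opening: 0.0261
grip_force: 12.0
```

>>> arm_command --pt "0 0 15" --pt "0 0 30" --pt "0 0 30" --pt "5 -16 15" --pt "11 -37 0" --pt "11 -37 0" --pt "11 -37 0" --pt "11 -37 0" --pt "11 -37 0" --pt "6 -22 0" --pt "0 0 0" --pt "0 0 0" --pt "0 0 0" --pt "0 0 0" --spin '[0, 0, 0, 0, 0, 0, 0, 0, 0, 0, 0, 0, 0, 0]'

```text
time: 6.0
tool_pos: [0.4937, 0.0428, 0.2747]
tool_rot: [-3.141, -0.0, 1.567]
contact_force: [-0.7, -0.4, -0.8]
opening: 0.026
grip_force: 12.0
```

```bash
python3 - <<'E'
from h import *
c=grab('wrist'); cv2.imwrite('pics/w2.png',c['img'][...,::-1]); print(observe()['tool_pos'],observe()['opening'])
W=cloud(c); im=c['img'].astype(int)
def stand(c):
    W=cloud(c); im=c['img'].astype(int); m=(im.min(-1)>140)&(abs(W[...,2]-.018)<.006)&(np.hypot(W[...,0]-.4945,W[...,1]-.0415)<.07)
    q=W[m]; h=cv2.convexHull(q[:,:2].astype('float32'))[:,0]
    return np.median(q[:,2]).round(4),len(q),q[:,:2].min(0).round(4),q[:,:2].max(0).round(4),np.round(cv2.minEnclosingCircle(h)[0],4),cv2.minEnclosingCircle(h)[1]*2
print(stand(c))
for n in('top','scene'): print(n,stand(pickle.load(open(n+'.pkl','rb'))))
E
```

```text
[0.4937094  0.04272498 0.27472934] 0.026070158171881668
(np.float64(0.0165), 13826, array([ 0.4411, -0.0071]), array([0.5524, 0.096 ]), array([0.4965, 0.0401]), 0.11223302036523819)
top (np.float64(0.0183), 772, array([ 0.4398, -0.011 ]), array([0.5502, 0.0952]), array([0.4955, 0.042 ]), 0.11167731136083603)
scene (np.float64(0.0185), 656, array([ 0.4387, -0.0222]), array([0.5517, 0.0971]), array([0.4968, 0.0369]), 0.12548747658729553)
```

View pics/w2.png

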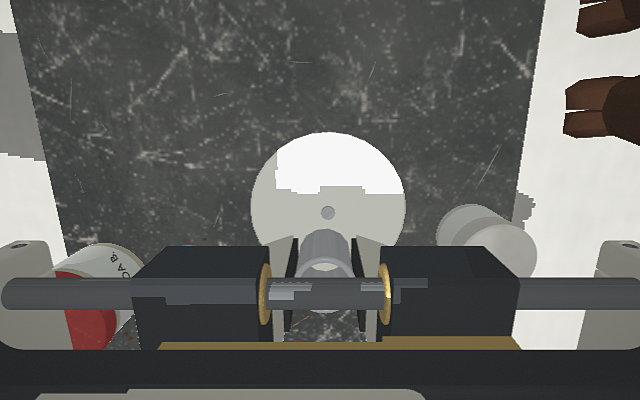

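The wrist view shows the pin at (328,213) with the ring held between the fingers. I'll project the pin.

```bash
python3 - <<'E'
from h import *
c=pickle.load(open('wrist.pkl','rb')); T=np.array(c['world_from_camera'])
for u,v in((328,212),(323,265)):
    d=T[:3,:3]@[(u-c['cx'])/c['fx'],-(v-c['cy'])/c['fy'],-1]; print([(T[:3,3]+d*(z-T[2,3])/d[2]).round(4) for z in (.022,.0915)])
E
```

```text
[array([0.4968, 0.0414, 0.022 ]), array([0.4961, 0.064 , 0.0915])]
[array([0.493 , 0.0006, 0.022 ]), array([0.4934, 0.0354, 0.0915])]
```

>>> arm_command --pt "2 -1 -15" --pt "0 0 -15" --pt "0 0 -15" --pt "0 0 -12" --pt "0 0 -8" --pt "0 0 -4" --pt "0 0 -2" --pt "0 0 0" --pt "0 0 0" --pt "0 0 0" --spin '[0, 0, 0, 0, 0, 0, 0, 0, 0, 0]'

```text
time: 7.05
tool_pos: [0.4961, 0.0407, 0.2042]
tool_rot: [3.141, 0.0, 1.566]
contact_force: [0.6, -0.1, -0.3]
opening: 0.0258
grip_force: 12.0
```

>>> arm_command --pt "0 0 0" --pt "0 0 0" --pt "0 0 0" --pt "0 0 0" --pt "0 0 0" --pt "0 0 15" --pt "0 0 30" --pt "0 0 30" --pt "0 0 30" --pt "0 0 0" --pt "0 0 0" --pt "0 0 0" --spin '[0, 0, 0, 0, 0, 0, 0, 0, 0, 0, 0, 0]' --jaw 0.1

```text
time: 8.25
tool_pos: [0.4956, 0.0407, 0.3078]
tool_rot: [-3.14, -0.0, 1.565]
contact_force: [-0.4, -0.1, -0.4]
opening: 0.0506
grip_force: 0.0
```

```bash
python3 - <<'E'
from h import *
for n in('wrist','top','scene'):
    c=grab(n); print(n,circ(c,.496,.0415,.026,.035,.018))
cv2.imwrite('pics/w3.png',pickle.load(open('wrist.pkl','rb'))['img'][...,::-1])
E
```

```text
wrist (array([0.4969, 0.0402]), np.float64(0.0513), 441, 'rms mm', np.float64(0.83))
top (array([0.496 , 0.0415]), np.float64(nan), 0, 'rms mm', np.float64(nan))
scene (array([0.4968, 0.0416]), np.float64(0.0521), 33, 'rms mm', np.float64(1.2))
  return _methods._mean(a, axis=axis, dtype=dtype,
  ret = ret.dtype.type(ret / rcount)
```

View pics/w3.png

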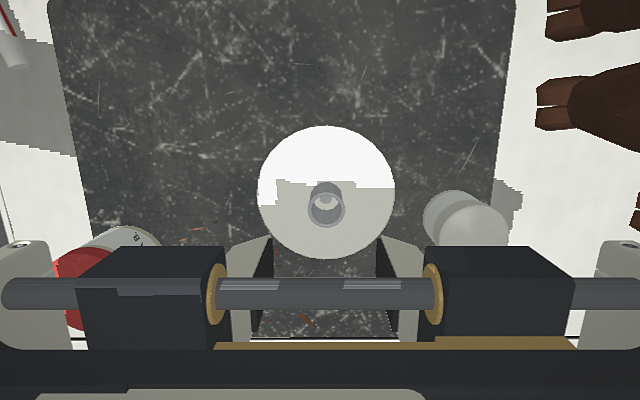

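The small ring stands at (326,205) over the pin with its top at 52 mm. Next is the medium ring.

>>> arm_command --pt "1 25 0" --pt "1 40 0" --pt "1 40 0" --pt "1 40 0" --pt "1 40 0" --pt "1 40 0" --pt "2 40 0" --pt "2 40 0" --pt "1 30 0" --pt "0 10 0" --pt "0 0 0" --pt "0 0 -20" --pt "0 0 -30" --pt "0 0 -30" --pt "0 0 -25" --pt "0 0 -12" --pt "0 0 -5" --pt "0 0 0" --pt "0 0 0" --spin '[0, 0, 0, 0, 0, 0, 0, 0, 0, 0, 0, 0, 0, 0, 0, 0, 0, 0, 0]' --jaw 1

```text
time: 10.3
tool_pos: [0.5075, 0.3857, 0.1881]
tool_rot: [3.14, -0.001, 1.565]
contact_force: [-0.1, 0.0, 0.2]
opening: 0.0918
grip_force: 0.0
```

>>> arm_command --pt "0 0 0" --pt "0 0 0" --pt "0 0 0" --pt "0 0 0" --pt "0 0 0" --pt "0 0 0" --pt "0 0 0" --pt "0 0 0" --spin '[0, 0, 0, 0, 0, 0, 0, 0]' --jaw -1 --squeeze 12

```text
time: 11.1
tool_pos: [0.507, 0.3857, 0.1867]
tool_rot: [3.142, 0.0, 1.566]
contact_force: [-0.8, 0.1, 0.1]
opening: 0.045
grip_force: 12.0
```

>>> arm_command --pt "0 0 15" --pt "0 0 30" --pt "0 0 30" --pt "0 -15 25" --pt "-1 -35 0" --pt "-1 -40 0" --pt "-1 -40 0" --pt "-1 -40 0" --pt "-2 -40 0" --pt "-1 -40 0" --pt "-1 -40 0" --pt "-1 -35 0" --pt "-1 -15 0" --pt "-1 -5 0" --pt "0 0 0" --pt "0 0 0" --pt "0 0 0" --pt "0 0 0" --spin '[0, 0, 0, 0, 0, 0, 0, 0, 0, 0, 0, 0, 0, 0, 0, 0, 0, 0]'

```text
time: 12.9
tool_pos: [0.496, 0.0416, 0.2868]
tool_rot: [3.141, -0.0, 1.567]
contact_force: [0.4, 0.6, -1.2]
opening: 0.0444
grip_force: 12.0
```

```bash
python3 - <<'E'
from h import *
print(observe()['tool_pos'])
c=grab('wrist'); print(circ(c,.4968,.041,.026,.035,.018))
W=cloud(c).reshape(-1,3); q=W[(np.hypot(W[:,0]-.497,W[:,1]-.0407)<.03)&(W[:,2]>.09)]; print(len(q),np.percentile(q,[1,99],axis=0).round(4))
E
```

```text
[0.49600013 0.04158418 0.28676604]
(array([0.4969, 0.04  ]), np.float64(0.0513), 182, 'rms mm', np.float64(0.83))
18677 [[0.4713 0.0208 0.1018]
 [0.5227 0.0698 0.2187]]
```

Good alignment; lowering 81 mm.

>>> arm_command --pt "1 -1 -15" --pt "0 0 -15" --pt "0 0 -15" --pt "0 0 -12" --pt "0 0 -10" --pt "0 0 -7" --pt "0 0 -4" --pt "0 0 -3" --pt "0 0 0" --pt "0 0 0" --pt "0 0 0" --spin '[0, 0, 0, 0, 0, 0, 0, 0, 0, 0, 0]'

```text
time: 14.05
tool_pos: [0.4971, 0.0397, 0.2061]
tool_rot: [3.141, 0.0, 1.566]
contact_force: [0.8, -0.6, -1.1]
opening: 0.045
grip_force: 12.0
```

>>> arm_command --pt "0 0 0" --pt "0 0 0" --pt "0 0 0" --pt "0 0 0" --pt "0 0 0" --pt "0 0 15" --pt "0 0 30" --pt "0 0 30" --pt "0 0 30" --pt "0 0 0" --pt "0 0 0" --pt "0 0 0" --spin '[0, 0, 0, 0, 0, 0, 0, 0, 0, 0, 0, 0]' --jaw 0.5

```text
time: 15.25
tool_pos: [0.4966, 0.0397, 0.3098]
tool_rot: [-3.14, -0.0, 1.566]
contact_force: [-0.1, -0.4, -0.6]
opening: 0.0688
grip_force: 0.0
```

```bash
python3 - <<'E'
from h import *
for n in('wrist','scene'):
    c=grab(n); print(n,circ(c,.4968,.041,.045,.035,.018))
print(observe()['tool_pos'])
cv2.imwrite('pics/w4.png',pickle.load(open('wrist.pkl','rb'))['img'][...,::-1])
E
```

```text
wrist (array([0.498 , 0.0399]), np.float64(0.0513), 1212, 'rms mm', np.float64(5.83))
scene (array([0.4974, 0.041 ]), np.float64(0.0518), 96, 'rms mm', np.float64(6.16))
[0.49666669 0.03974303 0.30956203]
```

View pics/w4.png

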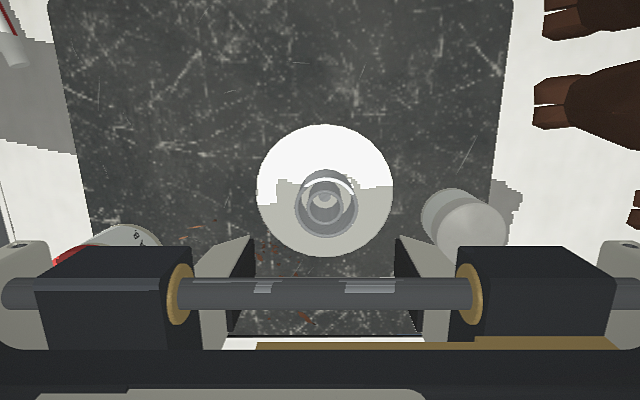

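The rings are nested at (326,203). Next is the large steel ring.

>>> arm_command --pt "-7 -20 0" --pt "-11 -34 0" --pt "-11 -34 0" --pt "-11 -34 0" --pt "-11 -34 0" --pt "-11 -34 0" --pt "-8 -25 0" --pt "-3 -10 0" --pt "0 0 -10" --pt "0 0 0" --pt "0 0 0" --pt "0 0 0" --spin '[0, 0, 0, 0, 0, 0, 0, 0, 0, 0, 0, 0]' --jaw 1

```text
time: 16.55
tool_pos: [0.4243, -0.1843, 0.3006]
tool_rot: [-3.141, -0.0, 1.567]
contact_force: [0.2, 0.4, -0.2]
opening: 0.0918
grip_force: 0.0
```

```bash
python3 - <<'E'
from h import *
for n in('wrist','top'):
    c=grab(n); print(n,circ(c,.4235,-.185,.066,.035))
print(observe()['tool_pos'])
E
```

```text
wrist (array([ 0.4244, -0.186 ]), np.float64(0.0334), 1125, 'rms mm', np.float64(0.87))
top (array([ 0.4243, -0.1845]), np.float64(0.0349), 5, 'rms mm', np.float64(0.93))
[ 0.42427057 -0.18458664  0.30084374]
```

>>> arm_command --pt "0 0 -20" --pt "0 0 -30" --pt "0 0 -30" --pt "0 0 -20" --pt "0 0 -10" --pt "0 0 -3" --pt "0 0 0" --pt "0 0 0" --spin '[0, 0, 0, 0, 0, 0, 0, 0]'

```text
time: 17.45
tool_pos: [0.4244, -0.1854, 0.1886]
tool_rot: [3.14, 0.001, 1.566]
contact_force: [1.1, 0.0, -0.2]
opening: 0.0915
grip_force: 0.0
```

>>> arm_command --pt "0 0 0" --pt "0 0 0" --pt "0 0 0" --pt "0 0 0" --pt "0 0 0" --pt "0 0 0" --pt "0 0 0" --spin '[0, 0, 0, 0, 0, 0, 0]' --jaw -1 --squeeze 12

```text
time: 18.15
tool_pos: [0.424, -0.1853, 0.188]
tool_rot: [3.141, 0.0, 1.566]
contact_force: [-0.9, 0.6, 4.5]
opening: 0.0665
grip_force: 12.0
```

>>> arm_command --pt "0 0 15" --pt "0 0 30" --pt "0 0 30" --pt "3 10 25" --pt "8 25 0" --pt "11 34 0" --pt "11 34 0" --pt "11 34 0" --pt "11 34 0" --pt "11 34 0" --pt "6 15 0" --pt "1 5 0" --pt "0 0 0" --pt "0 0 0" --pt "0 0 0" --pt "0 0 0" --spin '[0, 0, 0, 0, 0, 0, 0, 0, 0, 0, 0, 0, 0, 0, 0, 0]'

```text
time: 19.75
tool_pos: [0.4968, 0.0389, 0.2878]
tool_rot: [-3.142, 0.0, 1.564]
contact_force: [0.2, 0.3, -1.0]
opening: 0.0662
grip_force: 12.0
```

>>> arm_command --pt "0 1 -15" --pt "0 0 -15" --pt "0 0 -15" --pt "0 0 -12" --pt "0 0 -10" --pt "0 0 -7" --pt "0 0 -4" --pt "0 0 -3" --pt "0 0 0" --pt "0 0 0" --pt "0 0 0" --spin '[0, 0, 0, 0, 0, 0, 0, 0, 0, 0, 0]'

```text
time: 20.85
tool_pos: [0.4971, 0.0408, 0.2071]
tool_rot: [3.141, 0.0, 1.566]
contact_force: [-1.4, 1.3, -0.0]
opening: 0.0661
grip_force: 12.0
```

>>> arm_command --pt "0 0 0" --pt "0 0 0" --pt "0 0 0" --pt "0 0 0" --pt "0 0 0" --pt "0 0 15" --pt "0 0 30" --pt "0 0 30" --pt "0 0 30" --pt "0 0 0" --pt "0 0 0" --pt "0 0 0" --spin '[0, 0, 0, 0, 0, 0, 0, 0, 0, 0, 0, 0]' --jaw 0.75

```text
time: 22.05
tool_pos: [0.4966, 0.0407, 0.3107]
tool_rot: [-3.14, -0.0, 1.566]
contact_force: [0.2, 0.2, 0.5]
opening: 0.08
grip_force: 0.0
```

```bash
python3 - <<'E'
from h import *
c=grab('wrist'); print(observe()['tool_pos'])
W=cloud(c).reshape(-1,3); q=W[(np.hypot(W[:,0]-.497,W[:,1]-.041)<.045)&(abs(W[:,2]-.053)<.006)]; print(np.percentile(q,[.5,99.5],axis=0).round(4),np.round(cv2.minEnclosingCircle(q[:,:2].astype('float32'))[0],4))
cv2.imwrite('pics/w5.png',c['img'][...,::-1])
E
```

```text
[0.49660765 0.04075021 0.3105803 ]
[[0.4655 0.0076 0.0471]
 [0.5305 0.0725 0.0532]] [0.4978 0.0397]
```

View pics/w5.png

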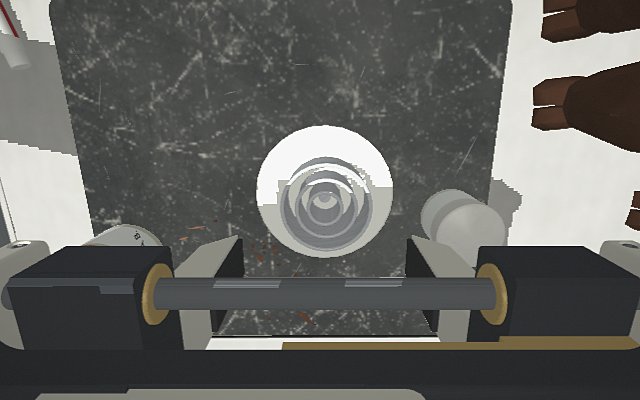

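All three are nested, centred at (326,203). Now hovering over the aluminium cover to remeasure.

>>> arm_command --pt "1 -20 0" --pt "1 -40 0" --pt "1 -40 0" --pt "2 -40 0" --pt "2 -40 0" --pt "1 -40 0" --pt "1 -40 0" --pt "1 -40 0" --pt "1 -37 0" --pt "1 -22 0" --pt "0 -8 0" --pt "0 0 0" --pt "0 0 0" --pt "0 0 0" --spin '[0, 0, 0, 0, 0, 0, 0, 0, 0, 0, 0, 0, 0, 0]' --jaw 0.3

```text
time: 23.5
tool_pos: [0.5092, -0.3249, 0.3116]
tool_rot: [-3.141, -0.001, 1.567]
contact_force: [0.2, 0.1, 0.2]
opening: 0.0595
grip_force: 0.0
```

```bash
python3 - <<'E'
from h import *
c=grab('wrist'); print(observe()['tool_pos'])
W=cloud(c).reshape(-1,3); I=c['img'].reshape(-1,3).astype(int)
d=np.hypot(W[:,0]-.509,W[:,1]+.3265)
for n,m in(('knob',(d<.02)&(W[:,2]>.055)&(W[:,2]<.08)&(I.max(-1)<110)),('top',(d<.055)&(abs(W[:,2]-.045)<.004))):
    q=W[m]; print(n,len(q),np.percentile(q,[1,50,99],axis=0).round(4),np.round(cv2.minEnclosingCircle(q[:,:2].astype('float32')),4) if 0 else cv2.minEnclosingCircle(q[:,:2].astype('float32')))
t=grab('top'); W=cloud(t).reshape(-1,3); d=np.hypot(W[:,0]-.509,W[:,1]+.3265); q=W[(d<.055)&(abs(W[:,2]-.045)<.006)]; print(len(q),cv2.minEnclosingCircle(q[:,:2].astype('float32')))
s=pickle.load(open('scene.pkl','rb')); W=cloud(s).reshape(-1,3); d=np.hypot(W[:,0]-.509,W[:,1]+.3265); q=W[(d<.055)&(abs(W[:,2]-.045)<.006)]; print(len(q),cv2.minEnclosingCircle(q[:,:2].astype('float32')))
cv2.imwrite('pics/w6.png',c['img'][...,::-1])
E
```

```text
[ 0.50921337 -0.32497356  0.31180653]
knob 1140 [[ 0.4993 -0.3408  0.0563]
 [ 0.5114 -0.3275  0.0674]
 [ 0.523  -0.3169  0.0691]] ((0.5112200975418091, -0.32950377464294434), 0.013081506825983524)
top 9130 [[ 0.4705 -0.3705  0.0422]
 [ 0.5115 -0.3243  0.0437]
 [ 0.5524 -0.2883  0.0452]] ((0.5116147398948669, -0.32976967096328735), 0.04418138042092323)
119 ((0.5219094753265381, -0.3100360631942749), 0.03595289960503578)
225 ((0.5114904642105103, -0.32649558782577515), 0.04625891149044037)
```

View pics/w6.png

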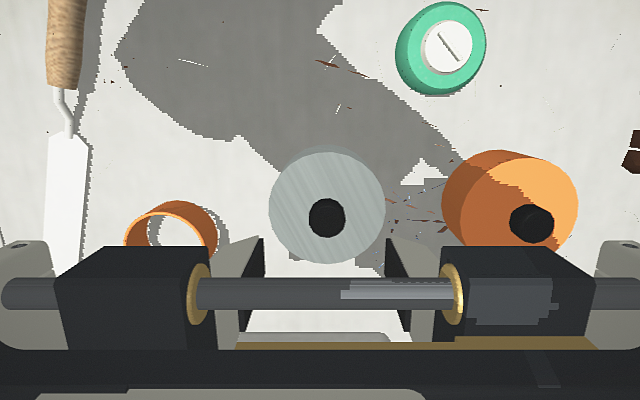

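The aluminium cover is at (327,207) with its black knob at (326,217), top at 68–69 mm. The orange look-alikes are on either side. Gripping the knob.

>>> arm_command --pt "2 -3 -20" --pt "0 0 -25" --pt "0 0 -20" --pt "0 0 -12" --pt "0 0 -6" --pt "0 0 -3" --pt "0 0 0" --pt "0 0 0" --spin '[0, 0, 0, 0, 0, 0, 0, 0]'

```text
time: 24.4
tool_pos: [0.5112, -0.3294, 0.2266]
tool_rot: [3.14, 0.001, 1.566]
contact_force: [0.4, 0.5, -0.2]
opening: 0.0599
grip_force: 0.0
```

>>> arm_command --pt "0 0 0" --pt "0 0 0" --pt "0 0 0" --pt "0 0 0" --pt "0 0 0" --pt "0 0 0" --pt "0 0 0" --pt "0 0 0" --spin '[0, 0, 0, 0, 0, 0, 0, 0]' --jaw -1 --squeeze 30

```text
time: 25.2
tool_pos: [0.511, -0.3293, 0.2258]
tool_rot: [3.142, -0.0, 1.566]
contact_force: [-0.6, 0.7, 0.8]
opening: 0.0246
grip_force: 30.0
```

>>> arm_command --pt "0 0 10" --pt "0 0 20" --pt "0 0 30" --pt "0 0 30" --pt "0 10 10" --pt "-1 25 0" --pt "-2 35 0" --pt "-2 35 0" --pt "-2 40 0" --pt "-2 40 0" --pt "-2 40 0" --pt "-1 40 0" --pt "-1 40 0" --pt "-1 35 0" --pt "0 20 0" --pt "0 10 0" --pt "0 0 0" --pt "0 0 0" --pt "0 0 0" --pt "0 0 0" --spin '[0, 0, 0, 0, 0, 0, 0, 0, 0, 0, 0, 0, 0, 0, 0, 0, 0, 0, 0, 0]'

```text
time: 27.2
tool_pos: [0.4971, 0.0398, 0.3257]
tool_rot: [-3.142, 0.0, 1.564]
contact_force: [-0.9, -0.1, -1.6]
opening: 0.0242
grip_force: 30.0
```

```bash
python3 - <<'E'
from h import *
c=grab('scene'); cv2.imwrite('pics/s7.png',cv2.resize(c['img'][130:270,200:400,::-1],None,fx=4,fy=4))
c=grab('wrist'); print(observe()['tool_pos'])
W=cloud(c).reshape(-1,3); p=observe()['tool_pos']; q=W[(np.hypot(W[:,0]-p[0],W[:,1]-p[1])<.055)&(abs(W[:,2]-.145)<.008)]
print(len(q),np.percentile(q,[1,50,99],axis=0).round(4),cv2.minEnclosingCircle(q[:,:2].astype('float32')))
E
```

```text
[0.49704359 0.04001106 0.32567933]
11331 [[ 0.4579 -0.002   0.1398]
 [ 0.4977  0.0597  0.1437]
 [ 0.5375  0.0825  0.15  ]] ((0.4975970387458801, 0.03902599960565567), 0.044554781168699265)
```

View pics/s7.png

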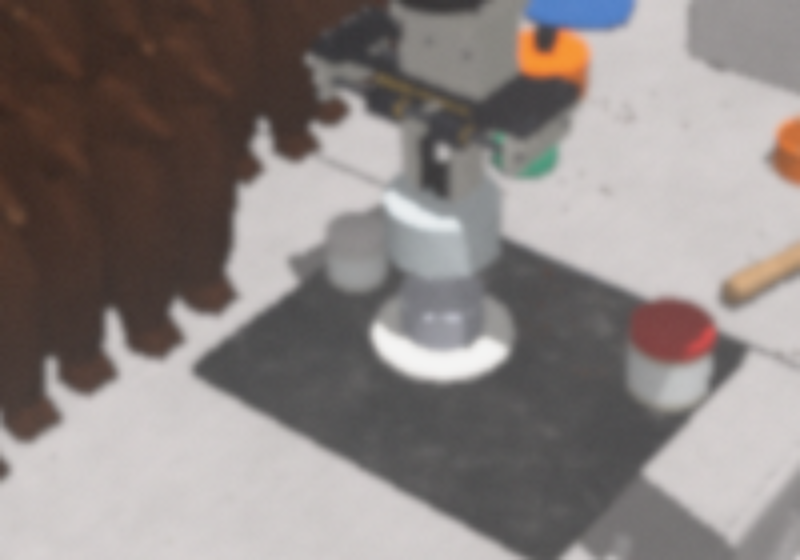

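The cover hangs level over the rings at crop (440,230), and the wrist measurement matches the ring centre within 1 mm. Lowering.

>>> arm_command --pt "0 1 -15" --pt "0 0 -15" --pt "0 0 -12" --pt "0 0 -10" --pt "0 0 -10" --pt "0 0 -8" --pt "0 0 -6" --pt "0 0 -4" --pt "0 0 -1" --pt "0 0 0" --pt "0 0 0" --pt "0 0 0" --spin '[0, 0, 0, 0, 0, 0, 0, 0, 0, 0, 0, 0]'

```text
time: 28.5
tool_pos: [0.4971, 0.0417, 0.2451]
tool_rot: [3.141, 0.0, 1.566]
contact_force: [-0.0, -0.9, -1.6]
opening: 0.0243
grip_force: 30.0
```

>>> arm_command --pt "0 0 0" --pt "0 0 0" --pt "0 0 0" --pt "0 0 0" --pt "0 0 0" --pt "0 0 0" --pt "0 0 15" --pt "0 0 30" --pt "0 0 30" --pt "0 0 30" --pt "0 0 0" --pt "0 0 0" --pt "0 0 0" --spin '[0, 0, 0, 0, 0, 0, 0, 0, 0, 0, 0, 0, 0]' --jaw 0.3

```text
time: 29.8
tool_pos: [0.4966, 0.0418, 0.3487]
tool_rot: [-3.14, -0.0, 1.566]
contact_force: [-0.4, -0.4, -0.0]
opening: 0.0596
grip_force: 0.0
```

```bash
python3 - <<'E'
from h import *
c=grab('wrist'); cv2.imwrite('pics/w8.png',c['img'][...,::-1])
W=cloud(c).reshape(-1,3); q=W[(np.hypot(W[:,0]-.497,W[:,1]-.041)<.05)&(abs(W[:,2]-.063)<.005)]
print(len(q),np.percentile(q,[1,50,99],axis=0).round(4),cv2.minEnclosingCircle(q[:,:2].astype('float32')))
A=np.c_[q[:,:2],np.ones(len(q))]; print('tilt',np.linalg.lstsq(A,q[:,2],rcond=None)[0][:2],observe()['contact_force'])
E
```

```text
8148 [[4.571e-01 5.000e-04 5.990e-02]
 [4.981e-01 4.640e-02 6.150e-02]
 [5.389e-01 8.290e-02 6.310e-02]] ((0.4980240762233734, 0.041197270154953), 0.04408623278141022)
tilt [ 7.43139550e-04 -5.68056446e-06] [-0.33911294  0.64372351 -0.54787204]
```

View pics/w8.png

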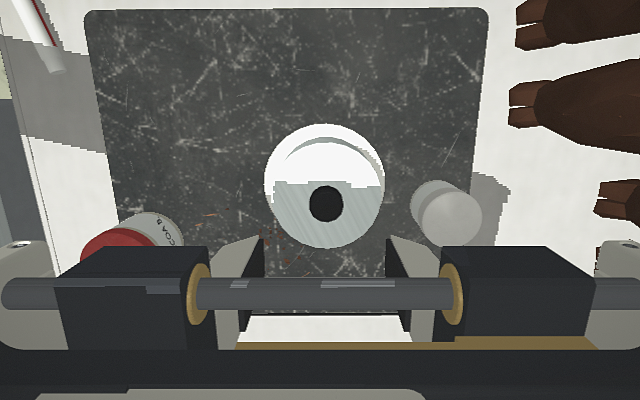

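The cover sits flat and centred at (326,195), with tilt near 0, its top at about 62 mm and 1–2 mm off centre. Handing in.

```bash
python3 -c "
from cell import *
print(hand_in())"
```

```text
the job is handed in; nothing more can be done
None
```

I nested the three steel rings on the stand in the order asked and set the aluminium cover flat over them, about 1–2 mm off centre by my last measurement; I handed the job in at about 30 s, and no verdict came back.

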